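# Close and pin a laser enclosure's lapped doors

### The arm

A 6-joint arm with a two-finger parallel gripper is mounted at the origin on the work surface. World frame = base frame: x ahead of the robot, y to its left, z up, the work surface at z = 0. Lengths are in m, angles in rad, forces in N, time in s.
With the tool pointing down it reaches from about 0.4 to 0.825 m from the base axis. Payload 7 kg.
Tool frame: the origin (TCP) lies at the very end of the fingers, on their centre line; the grasp point (between the pads) lies 19 mm behind it (tcp_to_grasp is the distance from the TCP to the grasp point, in m); x points along the fingers, z is the direction in which the jaws open and shut, and the axes are right-handed (so a half turn about x gives the same grasp; the last joint's range is limited). The gripper opens to 88 mm and grips with 3 to 60 N. Pads are 19 mm wide; open, the fingers measure 130 mm over their backs; the gripper's body (78 mm by 193 mm) begins 47 mm behind the grasp point.
Start: joints at [1.446, 0.359, 0.012, 0, -1.224, -0.288], TCP at [0.271, 0.618, 0.227] pointing down, gripper open.
Joint ranges: [-3.07, 3.07], [-1.43, 2.12], [-1.02, 1.25], [-3.03, 1.67], [-3.05, -0], [-3.03, 3.03]. Speed limits (rad/s): [2.39, 2.39, 3.01, 3.14, 3.14, 3.14].

### API

Orientations are given as [roll, pitch, yaw] about the fixed x, y, z axes, in that order (R = Rz(yaw) Ry(pitch) Rx(roll)).
In Python, from station import get_state, grab_frame, job_done, tcp_to_grasp gives the robot as it stands. The module is installed in compiled form; this text tells all that it offers.
- The arm moves only by the shell command python3 -m crank 'ROWS' [FORCE]. ROWS is JSON, a list of rows, each a list of 7 numbers: the shift along the tool's x, y, z in m, then the turn, a rotation vector about the tool's x, y, z in rad, then the opening, from 0 (shut) to 1 (fully open). In form: [[x, y, z, wx, wy, wz, fingers], ...]. A call has 1 to 10 rows; each row is the pose to reach, as a shift and turn from the pose commanded when the call began, along the tool's axes at that moment; what a row does not reach only later rows make up. A row lasts 1/8 s, in which the tool goes at most 62.5 mm and 10.7 degrees, less where a joint would pass 70% of its speed; a pose out of reach is approached as far as the arm can. A call with a gripper value outside its range is refused whole. The fingers move at their own pace and stop on an object; FORCE is the grip in N (left out, the last holds). Time passes only in rows, so rows that repeat a pose let the fingers close. It gives the time, the measured TCP pose, the force and the opening at its end, in the units of the state.
- get_state(): the state, without advancing time (a new reading comes with each control period).
- grab_frame(name): name is "side" or "top"; returns a dict with "pixels" (420x560x3 uint8, red, green, blue), "vfov" (degrees; the focal length in pixels is half the picture's height over the tangent of half this angle, whatever the lens; pixels are square), "cx", "cy" (the principal point, pixels), "extrinsics" (4x4, takes a point from world to camera coordinates). Camera axes: x right, y up, looking along -z (the intrinsics and any distortion apply to the point x, -y, -z); pixel columns grow to the right and rows downward; lengths in m; the calibration is good to about 2 mm. A picture is of the moment at which its call begins. There is no depth.
- job_done(): hands the job in, once; it reports no verdict.
The state is a dict: "t": time; "q": joint angles; "qd": joint speeds; "joint_efforts": joint torques, N m; "eef_pos": TCP position; "ee_rot": TCP orientation; "force": force on the tool from outside, world axes, zero at the start; "moment": the same for the moment, N m; "width": finger opening in m.
Only numpy, scipy, OpenCV 4.12 (cv2) and the standard library are available. Lean on these libraries where they do the work, as an engineer would, in place of code of your own. Each camera call takes 0.05 s, during which the arm holds its last target.

### The job

Close up the laser beam enclosure: shut the plain rebated leaf first, then swing the flanged leaf shut over it so that the edges lap. Hold the flanged leaf in against its springy seal, feel for the place where its captive locking pin meets the slot in the strike block on the roof, and push the pin fully down so that the doors stay shut when you let go. Leave the other things on the bench where they are.

Things in the scene. Friction and masses are not known exactly. Their poses are not given: they have to be found in the camera images.
- enclosure: Low dark metal cabinet fixed to the bench, 160 deep (x) x 320 wide (y) x 150 high mm, front open and facing the robot (its own -x). Origin: centre of its underside; +x to its back, +y to the side of the rebated leaf, z up. All enclosure offsets below are in this frame.
- strike_nominal (a point): Nominal slot mouth of the steel strike block on the roof (enclosure x -56, y -38, z 180 mm). Block 36 (x) x 60 (y) x 30 mm high; its slot goes right through, 13.5 (x) x 20 (y) mm. The block was adjusted by hand: it really sits up to 6 mm nearer the enclosure's front or back than this point (never sideways), and how far is not reported: feel for it.
- rebated_leaf (a joint): Opening angle (rad) of the grey leaf without bracket: 0 shut (hard stop), up to 1.3 open towards the robot. Vertical hinge axis at enclosure x -89, y +150 mm. Panel 18 mm thick centred on the axis, z 7 to 147 mm. No handle: push its outer face. Hinge friction about 0.12 N m; it stays where it is left.
- rebated_edge (a point): On the rebated leaf at mid thickness, z 77 mm, 136 mm from its hinge axis, where the full panel ends; beyond it a set-back tongue, 5 mm thick at the inner face, runs on to 162 mm from the axis. The other leaf's flange must lie over it.
- flanged_leaf (a joint): Opening angle (rad) of the grey leaf with the bracket and pin: 0 nominally flush, up to 1.3 open towards the robot; it can be pressed in to about -0.06. Vertical hinge axis at enclosure x -89, y -150 mm. Panel 18 mm thick, z 7 to 147 mm. Hinge friction 0.06 N m. A sprung seal pushes it open again over the last 0.12 rad (about 8 N when flush, 110 mm from the axis at most).
- flanged_edge (a point): On the flanged leaf's meeting edge, 156 mm from its hinge axis, z 77 mm. The panel ends 134 mm from the axis; from there a flange 5 mm thick, 1.5 mm proud of the outer face, runs to 158 mm and laps over the tongue. If this leaf is shut first, the rebated leaf cannot close.
- lock_pin (a joint): Travel (m) of the captive upright pin in the tab on top of the flanged leaf: 0 up (at the start), 0.034 fully down. Friction about 3.5 N; it stays where left. Its tip, when up, is 8 mm above the strike block: off the slot it stops at 0.008, over the slot it goes right down. With the leaf shut its axis is 33 mm in enclosure +x and 112 mm in +y from the leaf's hinge axis.
- pin_knob (a point): On the pin's axis, in its black round knob, 30 mm across and 31 high; 15 mm below the knob's top and 16 above its underside; z 261 mm when up. Below it the 12 mm steel shaft enters an aluminium tab (44 mm wide, top at z 200 mm) on a bracket on the leaf's top edge.
- pin_tip (a point): Lower end of the pin, on its axis, with a 1 mm chamfer; z 188 mm when up.
- lens_case: Bystander: upright black cylinder 52 mm across, 85 high; origin at the centre of its underside.
- wafer_box: Bystander: flat white box with grey lid, 94 x 94 x 34 mm; origin at the centre of its underside.
- driver: Bystander: screwdriver lying on the bench; origin under its middle.

How it is judged:
On the way, in this order (a step that is already met when the one before it is completed fails the run):
1. the rebated leaf is shut while the flanged leaf is still open (value of joint rebated_leaf below 0.04 rad and value of joint flanged_leaf above 0.3 rad), for 0.2 s.
2. the flanged leaf is shut over it and its pin is pushed down through the strike block (value of joint rebated_leaf below 0.04 rad and value of joint flanged_leaf below 0.07 rad and value of joint lock_pin above 0.024 m), for 0.2 s.
At the end, for the whole second after the job is handed in: Rebated leaf within 0.04 rad of shut, flanged leaf lapped over it within 0.07 rad of flush (at rest), and the locking pin at least 24 mm down, so 16 mm into the strike block (all of step 2 and velocity of joint flanged_leaf between -0.05 and 0.05 rad/s); the robot touches nothing.
It fails at once if a bystander is moved more than 30 mm (distance of any of lens_case, wafer_box, driver from where it was at the start of the episode above 0.03 m).
It also fails if it takes over 64 s, if anything falls off the work surface, if the arm or the gripper's body presses on something with over 40 N, if the wrist force passes 120 N, or if a joint passes its speed limit or range.

## Working session

There is one attempt and no reset: what is moved stays moved. The work goes in short steps, Python scripts to look and compute and a shell command to move; the robot and the scene stay as the last step left them, time stands still between calls to the robot, and variables do not carry over. Pictures are saved under pics/ and viewed, and the job is handed in when it is done.

```bash
mkdir -p pics; ls
python3 - <<'E'
from station import *
import cv2
s=get_state()
for k,v in s.items(): print(k,v)
print(tcp_to_grasp)
for n in("side","top"):
    f=grab_frame(n); print(n,{k:v for k,v in f.items() if k!='pixels'})
    cv2.imwrite(f"pics/{n}0.png",f["pixels"][:,:,::-1])
E
```

```text
pics
t 0.0
q [ 1.44611009e+00  3.59366623e-01  1.10474416e-02 -3.51355491e-04
 -1.22410835e+00 -2.88083670e-01]
qd [ 5.18415285e-04 -1.43492290e-03  8.01881905e-05  1.61240782e-03
  1.08831925e-03 -3.96729322e-04]
joint_efforts [ 4.37069320e-04 -5.82709622e+01  2.93066704e+01  6.99735850e+00
  7.29675448e-03 -1.51614631e-04]
eef_pos [0.27061182 0.61783383 0.22563061]
ee_rot [ 0.08832497  1.56913201 -1.89536092]
force [-0.25502626 -0.02945096 -0.68133895]
moment [ 0.00608116 -0.03990035  0.05031242]
width 0.08742826431117681
0.0188
side {'vfov': 46.81016425954085, 'cx': 274.91059015040435, 'cy': 214.01085952534473, 'extrinsics': array([[ 0.94927903,  0.31439716,  0.0048739 , -0.5500852 ],
       [-0.22722938,  0.67520905,  0.70175462,  0.0658164 ],
       [ 0.21733875, -0.66726844,  0.71240206, -1.78937453],
       [ 0.        ,  0.        ,  0.        ,  1.        ]])}
top {'vfov': 51.50375926020475, 'cx': 277.02393385609275, 'cy': 204.6874192191094, 'extrinsics': array([[ 0.01213286, -0.9995648 ,  0.02688856, -0.10881284],
       [ 0.98773   ,  0.01616768,  0.15533209, -0.61802277],
       [-0.15569922,  0.02467402,  0.9874963 , -1.41430795],
       [ 0.        ,  0.        ,  0.        ,  1.        ]])}
```

View pics/side0.png

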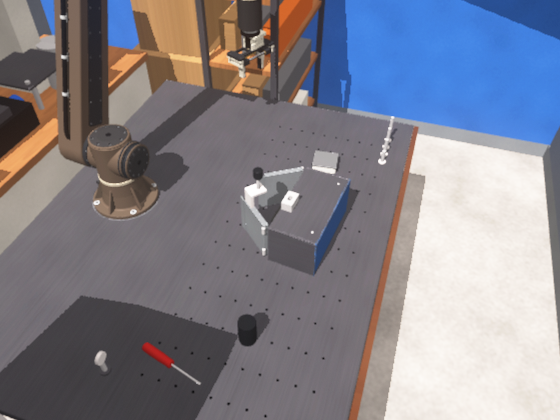

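View pics/top0.png

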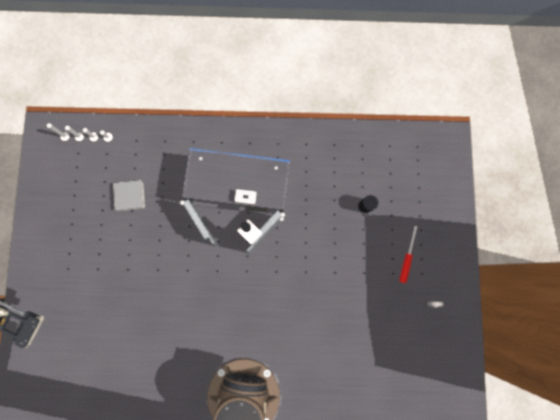

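The side view shows the open enclosure at about (300,215), with the pin knob at (258,173). In the top view the roof spans (190,150)–(290,210). The rebated leaf runs (185,203)→(213,243), and the flanged leaf runs (282,215)→(250,250). Next I'll zoom in.

Run:
```python
import cv2
a=cv2.imread("pics/top0.png")[135:265,165:305]; cv2.imwrite("pics/topz.png",cv2.resize(a,None,fx=5,fy=4.6,interpolation=cv2.INTER_CUBIC) if 0 else cv2.resize(a,None,fx=4.5,fy=4.5,interpolation=cv2.INTER_CUBIC))
a=cv2.imread("pics/side0.png")[145:275,225:365]; cv2.imwrite("pics/sidez.png",cv2.resize(a,None,fx=4.5,fy=4.5,interpolation=cv2.INTER_CUBIC))
```

```text
(no output)
```

View pics/topz.png

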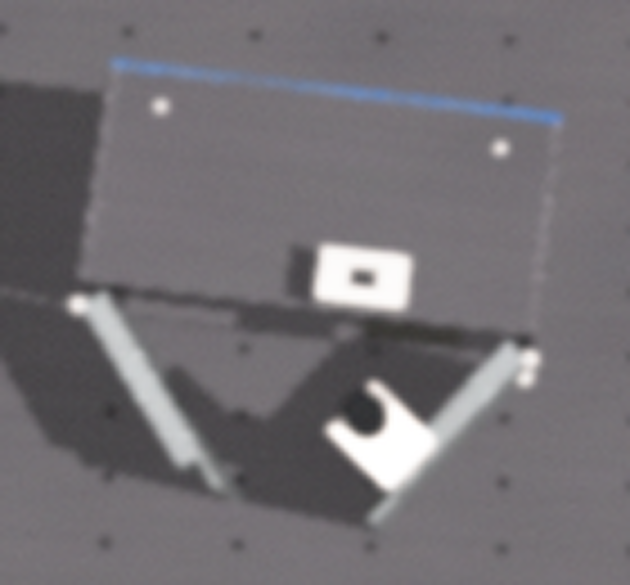

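View pics/sidez.png

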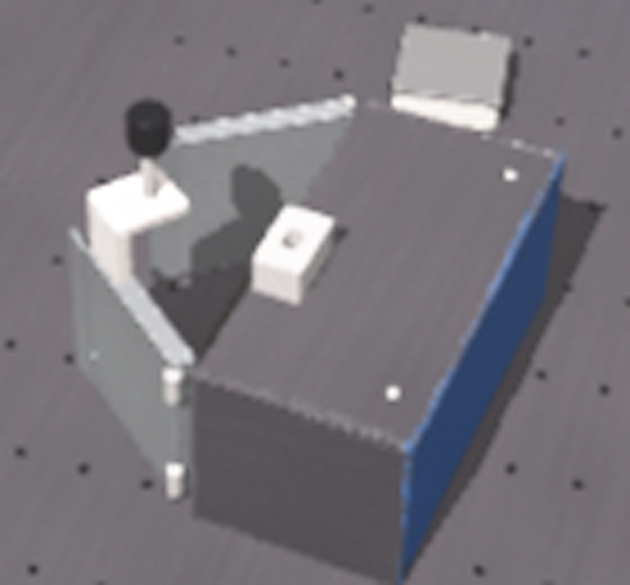

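```bash
cat > h.py <<'E'
import numpy as np
def ray(f,uv,z):
    h,w=f["pixels"].shape[:2]; F=h/2/np.tan(np.radians(f["vfov"])/2)
    E=np.array(f["extrinsics"]);R=E[:3,:3];t=E[:3,3]
    c=-R.T@t; d=R.T@np.array([(uv[0]-f["cx"])/F,-(uv[1]-f["cy"])/F,-1]); return c+d*(z-c[2])/d[2]
def proj(f,p):
    h=f["pixels"].shape[0]; F=h/2/np.tan(np.radians(f["vfov"])/2)
    E=np.array(f["extrinsics"]);q=E[:3,:3]@np.asarray(p)+E[:3,3]
    return np.array([f["cx"]+F*q[0]/-q[2], f["cy"]-F*q[1]/-q[2]])
E
python3 - <<'E'
from station import *
from h import *
f=grab_frame("top"); g=grab_frame("side")
zt=lambda u,v:(165+(u+.5)/4.5-.5,135+(v+.5)/4.5-.5)
zs=lambda u,v:(225+(u+.5)/4.5-.5,145+(v+.5)/4.5-.5)
for n,p,z in [("BL",(112,62),.15),("BR",(562,122),.15),("FR",(530,338),.15),("FL",(82,283),.15),("slot",(363,277),.18),("hingeL",(95,297),.147),("edgeL",(183,467),.147),("tongL",(222,492),.147),("hingeR",(517,348),.147),("edgeR",(374,522),.147),("knobtop",(366,408),.276)]:
    print(n,ray(f,zt(*p),z).round(4))
for n,p,z in [("BL",(562,155),.15),("BR",(408,445),.15),("FR",(195,375),.15),("FL",(365,103),.15),("BRbot",(400,580),0),("slot",(293,240),.18),("knobc",(149,127),.261)]:
    print("s",n,ray(g,zs(*p),z).round(4))
E
```

```text
BL [0.7802 0.1828 0.15  ]
BR [ 0.7427 -0.1355  0.15  ]
FR [ 0.5881 -0.1145  0.15  ]
FL [0.6216 0.1967 0.15  ]
slot [0.6238 0.0009 0.18  ]
hingeL [0.6124 0.1878 0.147 ]
edgeL [0.4953 0.1226 0.147 ]
tongL [0.4786 0.0953 0.147 ]
hingeR [ 0.5813 -0.1056  0.147 ]
edgeR [ 0.4595 -0.009   0.147 ]
knobtop [ 0.5238 -0.0077  0.276 ]
s BL [0.7825 0.1845 0.15  ]
s BR [ 0.7476 -0.1308  0.15  ]
s FR [ 0.5948 -0.116   0.15  ]
s FL [0.6262 0.1954 0.15  ]
s BRbot [ 0.7502 -0.1252  0.    ]
s slot [0.6272 0.0013 0.18  ]
s knobc [ 0.5245 -0.0055  0.261 ]
```

Run:
```python
import numpy as np
T=np.array([[.7802,.1828],[.7427,-.1355],[.5881,-.1145],[.6216,.1967]])
S=np.array([[.7825,.1845],[.7476,-.1308],[.5948,-.1160],[.6262,.1954]])
M=np.array([[.08,.16],[.08,-.16],[-.08,-.16],[-.08,.16]])
for P in (T,S,(T+S)/2):
    c=P.mean(0);Q=P-c
    a=np.arctan2((M[:,0]*Q[:,1]-M[:,1]*Q[:,0]).sum(),(M*Q).sum())
    R=np.array([[np.cos(a),-np.sin(a)],[np.sin(a),np.cos(a)]])
    print(c,a,((P-c)@R-M).round(4).tolist())
    w=lambda x,y:(c+R@[x,y]).round(4)
    e=lambda p:((np.array(p)-c)@R).round(4)
    for n,p in dict(hL=(-.089,.15),hR=(-.089,-.15),slot=(-.056,-.038),pin=(-.056,-.038)).items(): print(n,w(*p))
    for n,p in dict(slotT=(.6238,.0009),slotS=(.6272,.0013),knT=(.5238,-.0077),knS=(.5245,-.0055),edgeL=(.4953,.1226),tong=(.4786,.0953),edgeR=(.4595,-.009)).items(): print(n,e(p))
```

```text
[0.68315  0.032375] -0.11204623519679778 [[-0.0004, 0.0003], [-0.0021, -0.0002], [0.002, 0.0034], [0.0005, -0.0036]]
hL [0.6115 0.1914]
hR [ 0.5779 -0.1067]
slot [0.6233 0.0009]
pin [0.6233 0.0009]
slotT [-0.0555 -0.0379]
slotS [-0.0521 -0.0371]
knT [-0.1539 -0.0576]
knS [-0.1534 -0.0554]
edgeL [-0.1968  0.0687]
tong [-0.2103  0.0397]
edgeR [-0.2176 -0.0661]
[0.687775 0.033275] -0.1009674929410208 [[-0.001, 0.0], [-0.0039, 0.0028], [0.0025, 0.0021], [0.0024, -0.0049]]
hL [0.6143 0.1915]
hR [ 0.5841 -0.107 ]
slot [0.6282 0.0011]
pin [0.6282 0.0011]
slotT [-0.0604 -0.0387]
slotS [-0.057  -0.0379]
knT [-0.159  -0.0573]
knS [-0.1585 -0.055 ]
edgeL [-0.2005  0.0695]
tong [-0.2144  0.0406]
edgeR [-0.2229 -0.0651]
[0.6854625 0.032825 ] -0.10652728581409 [[-0.0007, 0.0002], [-0.003, 0.0013], [0.0023, 0.0028], [0.0014, -0.0042]]
hL [0.6129 0.1914]
hR [ 0.581  -0.1069]
slot [0.6257 0.001 ]
pin [0.6257 0.001 ]
slotT [-0.0579 -0.0383]
slotS [-0.0546 -0.0375]
knT [-0.1564 -0.0575]
knS [-0.156  -0.0552]
edgeL [-0.1986  0.069 ]
tong [-0.2123  0.0401]
edgeR [-0.2202 -0.0656]
```

```bash
cat >> h.py <<'E'
from scipy.spatial.transform import Rotation as Ro
C=np.array([.6855,.0328]); A=-0.107
def w(x,y): 
    c,s=np.cos(A),np.sin(A); return C+[c*x-s*y,s*x+c*y]
def e(p):
    c,s=np.cos(A),np.sin(A); p=np.asarray(p)[:2]-C; return np.array([c*p[0]+s*p[1],-s*p[0]+c*p[1]])
def cur():
    from station import get_state
    s=get_state(); return np.array(s["eef_pos"]),Ro.from_euler("xyz",s["ee_rot"]).as_matrix(),s
def down(ang): # jaw axis (tool z) at world angle ang, x down
    x=np.array([0,0,-1.]);z=np.array([np.cos(ang),np.sin(ang),0]);return np.c_[x,np.cross(z,x),z]
def delta(p,R): # tool-frame shift/turn from current measured pose
    p0,R0,_=cur(); return np.r_[R0.T@(np.asarray(p)-p0),Ro.from_matrix(R0.T@R).as_rotvec()].round(4)
E
python3 - <<'E'
from h import *
p,R,s=cur(); print(R.round(3)); print(p,e(p))
def cen(th,r,off):
    d=np.array([-np.sin(th),-np.cos(th)]);n=np.array([-np.cos(th),np.sin(th)])
    return w(*(np.array([-.089,.15])+r*d+off*n))
for k in(A,A+np.pi):
  for th,off,z in((.9,.07,.23),(.9,.07,.115),(.9,.031,.115),(.6,.031,.115),(.3,.031,.115),(0,.031,.115)):
    q=cen(th,.09,off); print(th,q.round(3),delta([*q,z],down(k)))
E
```

```text
[[-0.     0.916 -0.401]
 [-0.001 -0.401 -0.916]
 [-1.     0.     0.001]]
[0.27068427 0.61805778 0.22598172] [-0.47494654  0.53761003]
0.9 [0.5   0.203] [-3.7000e-03  3.7630e-01  2.8880e-01 -1.8766e+00  8.0000e-04  8.0000e-04]
0.9 [0.5   0.203] [ 1.1130e-01  3.7630e-01  2.8870e-01 -1.8766e+00  8.0000e-04  8.0000e-04]
0.9 [0.52 0.17] [ 1.1130e-01  4.0860e-01  3.1050e-01 -1.8766e+00  8.0000e-04  8.0000e-04]
0.6 [0.531 0.143] [ 1.1140e-01  4.2900e-01  3.3050e-01 -1.8766e+00  8.0000e-04  8.0000e-04]
0.3 [0.549 0.121] [ 1.1140e-01  4.5420e-01  3.4350e-01 -1.8766e+00  8.0000e-04  8.0000e-04]
0 [0.573 0.105] [ 1.1140e-01  4.8230e-01  3.4850e-01 -1.8766e+00  8.0000e-04  8.0000e-04]
0.9 [0.5   0.203] [-3.700e-03  3.763e-01  2.888e-01  1.265e+00  8.000e-04 -7.000e-04]
0.9 [0.5   0.203] [ 1.113e-01  3.763e-01  2.887e-01  1.265e+00  8.000e-04 -7.000e-04]
0.9 [0.52 0.17] [ 1.113e-01  4.086e-01  3.105e-01  1.265e+00  8.000e-04 -7.000e-04]
0.6 [0.531 0.143] [ 1.114e-01  4.290e-01  3.305e-01  1.265e+00  8.000e-04 -7.000e-04]
0.3 [0.549 0.121] [ 1.114e-01  4.542e-01  3.435e-01  1.265e+00  8.000e-04 -7.000e-04]
0 [0.573 0.105] [ 1.114e-01  4.823e-01  3.485e-01  1.265e+00  8.000e-04 -7.000e-04]
```

```bash
python3 -m crank '[[0,0.376,0.289,1.265,0,0,0],[0,0.376,0.289,1.265,0,0,0],[0,0.376,0.289,1.265,0,0,0],[0,0.376,0.289,1.265,0,0,0],[0,0.376,0.289,1.265,0,0,0],[0,0.376,0.289,1.265,0,0,0],[0,0.376,0.289,1.265,0,0,0],[0,0.376,0.289,1.265,0,0,0],[0,0.376,0.289,1.265,0,0,0],[0.111,0.376,0.289,1.265,0,0,0]]' 20
python3 -m crank '[[0.06,0,0,0,0,0,0],[0.06,0,0,0,0,0,0],[0.06,0,0,0,0,0,0]]'
python3 - <<'E'
from h import *
from station import *
import cv2
p,R,s=cur(); print(R.round(3)); print(p,e(p),s["force"])
f=grab_frame("top");g=grab_frame("side")
a=np.hstack([cv2.resize(f["pixels"][130:270,150:310],None,fx=2.5,fy=2.5),cv2.resize(g["pixels"][130:270,210:370],None,fx=2.5,fy=2.5)])
cv2.imwrite("pics/a1.png",a[:,:,::-1])
E
```

```text
t: 1.45
eef_pos: [0.5025, 0.2047, 0.1676]
ee_rot: [-2.41, 1.56, 0.625]
force: [-0.1, 0.8, -1.3]
width: 0.0007
t: 1.82
eef_pos: [0.5004, 0.2038, 0.106]
ee_rot: [-2.757, 1.569, 0.279]
force: [1.0, 0.2, 0.2]
width: 0.0006
[[ 0.002 -0.105 -0.994]
 [ 0.001 -0.994  0.105]
 [-1.    -0.001 -0.002]]
[0.50036206 0.20384636 0.10602861] [-0.20234618  0.15029615] [1.00844179 0.20897123 0.22705041]
```

View pics/a1.png

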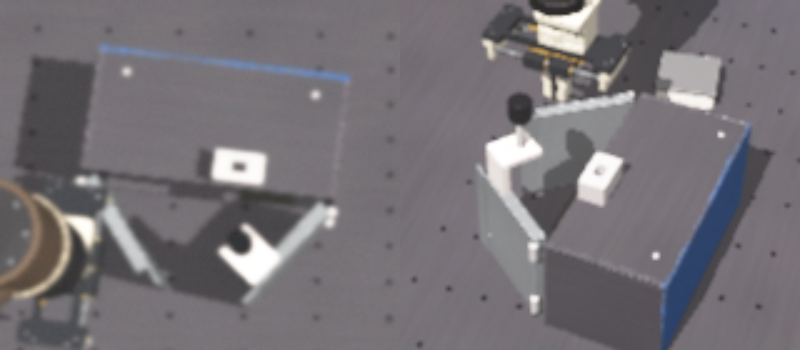

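The closed fingers are outside the rebated leaf at about (95,240) in the left picture. The leaves haven't moved. Now I'll sweep the leaf shut.

```bash
python3 -m crank '[[0,0.016,-0.012,0,0,0,0],[0,0.032,-0.0235,0,0,0,0],[0,0.041,-0.028,0,0,0,0],[0,0.049,-0.033,0,0,0,0],[0,0.057,-0.038,0,0,0,0],[0,0.065,-0.044,0,0,0,0],[0,0.072,-0.051,0,0,0,0],[0,0.077,-0.057,0,0,0,0],[0,0.082,-0.065,0,0,0,0],[0,0.087,-0.0735,0,0,0,0]]'
python3 - <<'E'
from h import *
from station import *
import cv2
p,R,s=cur(); print(p,e(p),s["force"])
f=grab_frame("top");g=grab_frame("side")
a=np.hstack([cv2.resize(f["pixels"][130:270,150:310],None,fx=2.5,fy=2.5),cv2.resize(g["pixels"][130:270,210:370],None,fx=2.5,fy=2.5)])
cv2.imwrite("pics/a2.png",a[:,:,::-1])
E
```

```text
t: 3.18
eef_pos: [0.5634, 0.1079, 0.1039]
ee_rot: [0.627, 1.57, -2.622]
force: [-1.2, 1.9, 0.3]
width: 0.0006
[0.56344671 0.10791596 0.10391012] [-0.12937734  0.06165157] [-1.15927158  1.90344329  0.31118943]
```

View pics/a2.png

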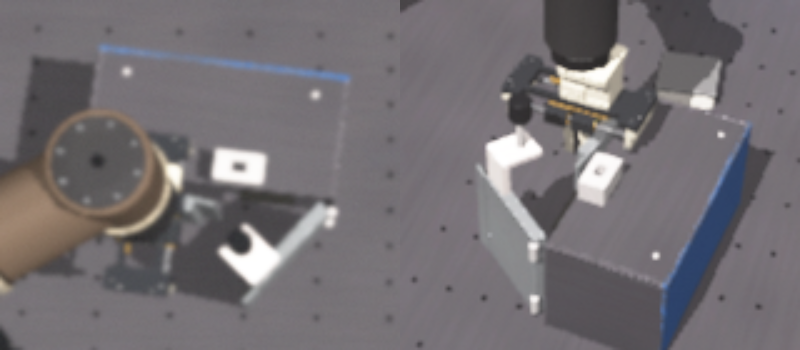

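The leaf is nearly shut: its tongue end is visible at (205,205), still tilted. I'll keep pushing and watch the force.

```bash
python3 -m crank '[[0,0.0015,-0.004,0,0,0,0],[0,0.003,-0.008,0,0,0,0],[0,0.003,-0.008,0,0,0,0]]'
python3 -m crank '[[0,0,-0.003,0,0,0,0],[0,0,-0.006,0,0,0,0],[0,0,-0.006,0,0,0,0]]'
python3 -m crank '[[0,0,-0.002,0,0,0,0],[0,0,-0.004,0,0,0,0],[0,0,-0.004,0,0,0,0]]'
```

```text
t: 3.65
eef_pos: [0.5709, 0.1044, 0.104]
ee_rot: [2.13, 1.571, -1.119]
force: [0.3, 0.1, -0.9]
width: 0.0005
t: 4.03
eef_pos: [0.5762, 0.1036, 0.1039]
ee_rot: [0.486, 1.57, -2.763]
force: [-3.7, -1.5, 1.3]
width: 0.0003
t: 4.4
eef_pos: [0.5765, 0.1034, 0.1038]
ee_rot: [0.197, 1.564, -3.052]
force: [-20.1, 5.6, 14.1]
width: 0.0002
```

That's the hard stop. I'll ease off, hold briefly, then retreat.

```bash
python3 -m crank '[[0,0,0.002,0,0,0,0],[0,0,0.003,0,0,0,0],[0,0,0.02,0,0,0,0],[0,0,0.05,0,0,0,0],[-0.06,0,0.05,0,0,0,0],[-0.12,0,0.05,0,0,0,0],[-0.18,0,0.05,0,0,0,0],[-0.19,-0.1,0.05,0,0,0,0],[-0.19,-0.1,0.05,0,0,0,1],[-0.19,-0.1,0.05,0,0,0,1]]'
python3 - <<'E'
from h import *
from station import *
import cv2
p,R,s=cur(); print(p,e(p),s["force"])
f=grab_frame("top");g=grab_frame("side")
cv2.imwrite("pics/top3.png",f["pixels"][:,:,::-1])
cv2.imwrite("pics/side3.png",g["pixels"][:,:,::-1])
a=np.hstack([cv2.resize(f["pixels"][130:270,150:310],None,fx=2.5,fy=2.5),cv2.resize(g["pixels"][130:270,210:370],None,fx=2.5,fy=2.5)])
cv2.imwrite("pics/a3.png",a[:,:,::-1])
E
```

```text
t: 5.65
eef_pos: [0.5415, 0.2108, 0.2941]
ee_rot: [-2.358, 1.569, 0.679]
force: [0.6, -0.4, -0.3]
width: 0.0154
[0.54152431 0.21077606 0.29406498] [-0.16215941  0.16158219] [ 0.62597129 -0.40798519 -0.28419973]
```

View pics/a3.png

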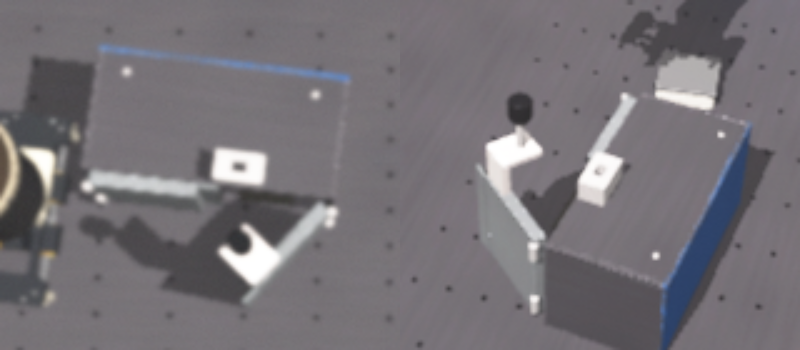

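The rebated leaf lies flat along the front, from (95,182) to (210,192), and the flanged leaf hasn't moved. The knob is at about (240,238) in the left half. Next I'll measure the knob in both views.

Run:
```python
from h import *
from station import *
import cv2
f=grab_frame("top");g=grab_frame("side")
def blob(im,x0,y0,x1,y1):
    a=im[y0:y1,x0:x1].max(2); m=(a<45).astype(np.uint8)
    n,l,st,c=cv2.connectedComponentsWithStats(m); 
    for i in range(1,n):
        if st[i,4]>20: print(st[i],c[i]+[x0,y0])
blob(f["pixels"],235,212,262,240); blob(g["pixels"],248,160,270,185)
p,R,s=cur(); print(s["q"].round(3),p)
print(delta([.5242,-.0066,.335],down(A+np.pi+.91)))
for c,z in(((245.5,226),.276),): print(ray(f,c,z))
print(proj(f,[.5242,-.0066,.276]),proj(f,[.5242,-.0066,.261]),proj(g,[.5242,-.0066,.261]))
```

```text
[ 0.704  0.166 -0.096  0.    -1.309 -0.811] [0.54127684 0.207714   0.29402752]
[-4.100e-02  2.149e-01 -6.000e-03 -9.102e-01 -2.000e-04 -0.000e+00]
[ 0.52177688 -0.00649181  0.276     ]
[245.55872759 225.14242868] [245.7933073  225.71685515] [257.5060314  173.04298668]
```

Run:
```python
from h import *
from station import *
import cv2
f=grab_frame("top");g=grab_frame("side")
def blob(f,x0,y0,x1,y1,T):
    a=f["pixels"][y0:y1,x0:x1].max(2); m=(a<T).astype(np.uint8)
    n,l,st,c=cv2.connectedComponentsWithStats(m)
    for i in range(1,n):
        if st[i,4]>15: print(T,st[i],c[i]+[x0,y0])
for T in(30,50,65):
    blob(f,235,212,262,240,T); blob(g,248,160,270,185,T)
print(f["pixels"][226,238:256].max(1),g["pixels"][173,248:270].max(1))
```

```text
50 [ 9 13  5  6 20] [259.15 175.55]
65 [ 6 10  8  8 45] [244.64444444 225.82222222]
65 [ 6  8  8 12 81] [257.56790123 173.17283951]
[ 77  76  73  62  55  55  58  57  55  57  58  84 164 242 254 254 248 213] [120 122 124 123 109  73  50  56  64  64  59  53  50  48  66 106 123 124
 125 125 123 122]
```

```bash
python3 -m crank '[[-0.041,0.107,-0.005,-0.18,0,0,1],[-0.041,0.213,-0.006,-0.36,0,0,1],[-0.041,0.213,-0.006,-0.55,0,0,1],[-0.041,0.213,-0.006,-0.73,0,0,1],[-0.041,0.213,-0.006,-0.91,0,0,1],[-0.041,0.213,-0.006,-0.91,0,0,1],[-0.041,0.213,-0.006,-0.91,0,0,1],[-0.041,0.213,-0.006,-0.91,0,0,1]]'
python3 - <<'E'
from h import *
from station import *
import cv2
p,R,s=cur(); print(p,s["width"],s["force"])
print(delta([.5238,-.005,.244],down(A+np.pi+.91)))
f=grab_frame("top");g=grab_frame("side")
a=np.hstack([cv2.resize(f["pixels"][130:270,150:310],None,fx=2.5,fy=2.5),cv2.resize(g["pixels"][80:220,180:340],None,fx=2.5,fy=2.5)])
cv2.imwrite("pics/a4.png",a[:,:,::-1])
E
```

```text
t: 6.95
eef_pos: [0.5248, -0.0039, 0.3349]
ee_rot: [-0.458, 1.571, -2.798]
force: [0.4, 0.0, 0.3]
width: 0.0876
[ 0.52481948 -0.00387684  0.33494401] 0.08761932633708747 [0.35487446 0.02277692 0.34980758]
[ 0.0909  0.0001  0.0015 -0.0018  0.0002  0.0001]
```

View pics/a4.png

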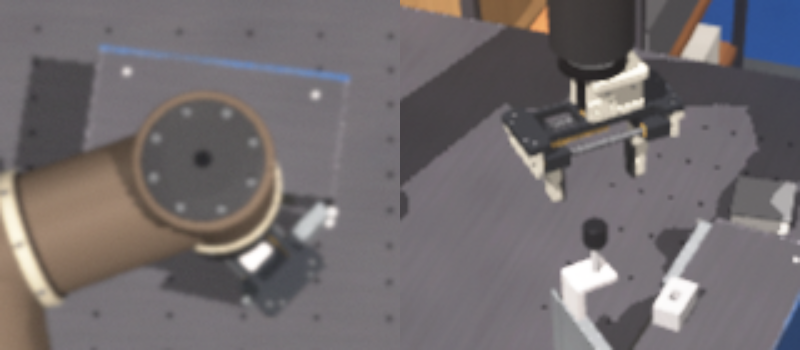

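The open jaws straddle the space above the knob (right half, knob at (595,232)). I'll descend and grip.

```bash
python3 -m crank '[[0.045,0,0.0015,0,0,0,1],[0.08,0,0.0015,0,0,0,1],[0.091,0,0.0015,0,0,0,1],[0.091,0,0.0015,0,0,0,1],[0.091,0,0.0015,0,0,0,1]]'
python3 -m crank '[[0,0,0,0,0,0,0],[0,0,0,0,0,0,0],[0,0,0,0,0,0,0],[0,0,0,0,0,0,0],[0,0,0,0,0,0,0],[0,0,0,0,0,0,0]]' 30
python3 - <<'E'
from h import *
from station import *
import cv2
p,R,s=cur(); print(p,s["width"],s["force"])
f=grab_frame("top");g=grab_frame("side")
a=np.hstack([cv2.resize(f["pixels"][130:270,150:310],None,fx=2.5,fy=2.5),cv2.resize(g["pixels"][120:260,200:360],None,fx=2.5,fy=2.5)])
cv2.imwrite("pics/a5.png",a[:,:,::-1])
E
```

```text
t: 7.68
eef_pos: [0.5247, -0.005, 0.2456]
ee_rot: [2.48, 1.568, 0.142]
force: [-0.1, -0.1, -0.2]
width: 0.0873
t: 8.43
eef_pos: [0.5238, -0.0053, 0.244]
ee_rot: [0.01, 1.571, -2.328]
force: [-0.2, -0.4, 0.0]
width: 0.0332
[ 0.52377205 -0.0053112   0.24404601] 0.03320784319637104 [-0.21236689 -0.44740945  0.01555083]
```

View pics/a5.png

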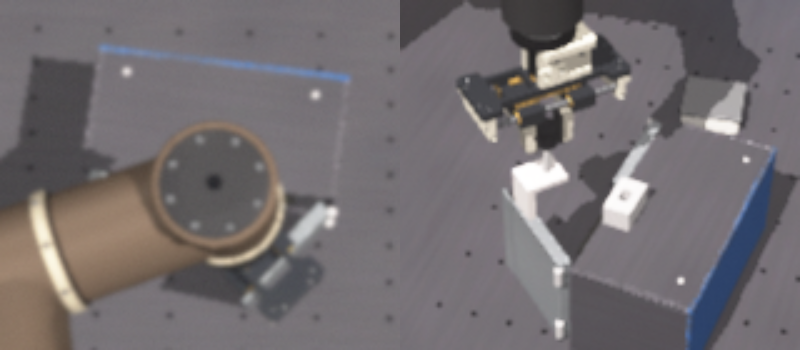

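```bash
python3 -m crank '[[0,0,0,0,0,0,0],[0,0,0,0,0,0,0],[0,0,0,0,0,0,0]]' 30
python3 - <<'E'
from h import *
p,R,s=cur(); H=w(-.089,-.15); print(p,H,s["width"],s["force"])
k=p[:2]-H; r0=np.hypot(*k); a=np.arctan2(k[1],k[0]); sh=np.arctan2(.112,.033)+A
print(r0,"theta",a-sh)
t0=a-sh; r=np.hypot(.033,.112)
for th in np.linspace(t0,.15,9)[1:].tolist()+[.1,.05,0,-.05]:
    rr=r0+(r-r0)*(t0-th)/t0
    q=H+rr*np.array([np.cos(sh+th),np.sin(sh+th)])
    d=delta([*q,p[2]],down(A+np.pi+.91+th-t0)); print(round(th,3),d)
E
```

```text
t: 8.9
eef_pos: [0.5238, -0.0054, 0.244]
ee_rot: [0.149, 1.571, -2.19]
force: [0.2, -0.8, -0.8]
width: 0.0295
[ 0.52375062 -0.00537397  0.24401969] [ 0.5809896  -0.10683731] 0.029529676678336027 [ 0.15832143 -0.80540063 -0.76590706]
0.11649510571845863 theta 0.9071651430514869
0.813 [-0.      0.0036 -0.0104  0.0946  0.0002 -0.    ]
0.718 [-0.      0.0082 -0.0204  0.1893  0.0002 -0.    ]
0.623 [-0.000e+00  1.370e-02 -3.000e-02  2.839e-01  2.000e-04 -0.000e+00]
0.529 [-0.000e+00  2.010e-02 -3.900e-02  3.786e-01  2.000e-04 -1.000e-04]
0.434 [-0.000e+00  2.730e-02 -4.730e-02  4.732e-01  1.000e-04 -1.000e-04]
0.339 [-0.000e+00  3.530e-02 -5.500e-02  5.679e-01  1.000e-04 -1.000e-04]
0.245 [-0.000e+00  4.400e-02 -6.180e-02  6.625e-01  1.000e-04 -1.000e-04]
0.15 [-0.000e+00  5.320e-02 -6.780e-02  7.572e-01  1.000e-04 -1.000e-04]
0.1 [-0.000e+00  5.830e-02 -7.060e-02  8.072e-01  1.000e-04 -1.000e-04]
0.05 [-0.000e+00  6.360e-02 -7.320e-02  8.572e-01  1.000e-04 -1.000e-04]
0 [-0.000e+00  6.900e-02 -7.540e-02  9.072e-01  1.000e-04 -1.000e-04]
-0.05 [-0.000e+00  7.440e-02 -7.740e-02  9.572e-01  1.000e-04 -1.000e-04]
```

Gripped at 29.5 mm, and the radius agrees at 116.5 mm against 116.8 mm. Now I'll swing the leaf along the arc to about 0.15 rad.

```bash
python3 -m crank '[[0,0.0036,-0.0104,0.095,0,0,0],[0,0.0082,-0.0204,0.189,0,0,0],[0,0.0137,-0.03,0.284,0,0,0],[0,0.0201,-0.039,0.379,0,0,0],[0,0.0273,-0.0473,0.473,0,0,0],[0,0.0353,-0.055,0.568,0,0,0],[0,0.044,-0.0618,0.663,0,0,0],[0,0.0532,-0.0678,0.757,0,0,0],[0,0.0532,-0.0678,0.757,0,0,0]]'
cat > st.py <<'E'
from h import *
p,R,s=cur(); H=w(-.089,-.15); k=p[:2]-H
print("e",e(p).round(4),"r",np.hypot(*k).round(4),"th",(np.arctan2(k[1],k[0])-np.arctan2(.112,.033)-A).round(4),"z",p[2].round(4),"w",round(s["width"],4),"F",s["force"].round(1),"M",s["moment"].round(2))
E
python3 st.py
python3 - <<'E'
from station import *
import cv2,numpy as np
f=grab_frame("top");g=grab_frame("side")
a=np.hstack([cv2.resize(f["pixels"][130:270,150:310],None,fx=2.5,fy=2.5),cv2.resize(g["pixels"][120:260,200:360],None,fx=2.5,fy=2.5)])
cv2.imwrite("pics/a6.png",a[:,:,::-1])
E
```

```text
t: 10.02
eef_pos: [0.61, 0.0078, 0.2439]
ee_rot: [-2.02, 1.569, 1.167]
force: [-0.7, 6.4, 1.1]
width: 0.0288
e [-0.0724 -0.0329] r 0.1182 th 0.1458 z 0.2439 w 0.0288 F [-0.7  6.4  1.1] M [ 2.26  0.12 -0.09]
```

View pics/a6.png

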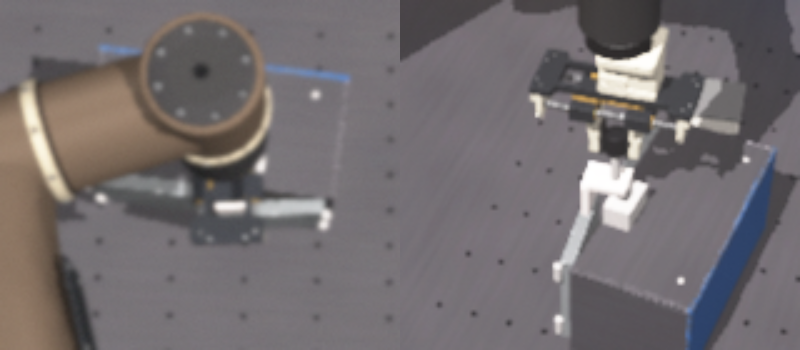

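The leaf is nearly shut, with no sign of catching. The small +y force suggests the true radius is about 1–2 mm larger than I assumed. I'll close further with that correction.

Run:
```python
from h import *
p,R,s=cur(); H=w(-.089,-.15); sh=np.arctan2(.112,.033)+A
for th in (.1458,.1,.05,0,-.04):
    q=H+.1195*np.array([np.cos(sh+th),np.sin(sh+th)])
    print(th,delta([*q,p[2]],down(A+np.pi+th)))
```

```text
0.1458 [ 0.     -0.0011 -0.0009  0.0088 -0.0008  0.0019]
0.1 [ 0.      0.0006 -0.0061  0.0546 -0.0008  0.002 ]
0.05 [ 0.      0.0028 -0.0116  0.1046 -0.0007  0.002 ]
0 [ 0.      0.0052 -0.0171  0.1546 -0.0007  0.002 ]
-0.04 [ 0.      0.0073 -0.0214  0.1946 -0.0006  0.002 ]
```

```bash
python3 -m crank '[[0,0.0006,-0.006,0.055,0,0,0],[0,0.0028,-0.0116,0.105,0,0,0],[0,0.0028,-0.0116,0.105,0,0,0]]'; python3 st.py
```

```text
t: 10.5
eef_pos: [0.621, 0.0049, 0.2439]
ee_rot: [-1.678, 1.57, 1.406]
force: [-0.8, 3.4, -0.2]
width: 0.0292
e [-0.0612 -0.0347] r 0.1186 th 0.0499 z 0.2439 w 0.0292 F [-0.8  3.4 -0.2] M [ 1.4  -0.    0.07]
```

```bash
python3 -m crank '[[0,0.001,-0.0028,0.025,0,0,0],[0,0.002,-0.0056,0.05,0,0,0],[0,0.002,-0.0056,0.05,0,0,0]]'; python3 st.py
python3 -m crank '[[0,0.001,-0.0022,0.02,0,0,0],[0,0.002,-0.0045,0.04,0,0,0],[0,0.002,-0.0045,0.04,0,0,0]]'; python3 st.py
```

```text
t: 10.88
eef_pos: [0.6264, 0.0028, 0.2439]
ee_rot: [-1.704, 1.57, 1.33]
force: [0.5, 4.6, -0.8]
width: 0.0292
e [-0.0555 -0.0362] r 0.1187 th 0.0006 z 0.2439 w 0.0292 F [ 0.5  4.6 -0.8] M [ 2.1  -0.12  0.11]
t: 11.25
eef_pos: [0.6301, 0.0011, 0.2439]
ee_rot: [-1.209, 1.569, 1.785]
force: [-3.1, 9.5, 2.0]
width: 0.0293
e [-0.0517 -0.0374] r 0.1186 th -0.0336 z 0.2439 w 0.0293 F [-3.1  9.5  2. ] M [3.41 0.95 0.27]
```

```bash
python3 -m crank '[[0,-0.002,0,0,0,0,0],[0,-0.002,0.008,0,0,0,0],[0.004,-0.0025,0.008,0,0,0,0],[0.007,-0.0025,0.008,0,0,0,0],[0.007,-0.0025,0.008,0,0,0,0]]'; python3 st.py
python3 -m crank '[[0.001,0,0,0,0,0,0],[0.002,0,0,0,0,0,0],[0.002,0,0,0,0,0,0]]'; python3 st.py
```

```text
t: 11.88
eef_pos: [0.6235, 0.0033, 0.237]
ee_rot: [-2.563, 1.57, 0.43]
force: [3.8, 3.4, 0.0]
width: 0.0292
e [-0.0585 -0.0359] r 0.1181 th 0.0255 z 0.237 w 0.0292 F [3.8 3.4 0. ] M [ 1.62 -1.09  0.41]
t: 12.25
eef_pos: [0.6236, 0.0033, 0.2357]
ee_rot: [-2.836, 1.569, 0.157]
force: [2.6, 5.0, 5.0]
width: 0.0291
e [-0.0584 -0.036 ] r 0.1181 th 0.0243 z 0.2357 w 0.0291 F [2.6 5.  5. ] M [ 1.7 -0.7  0.4]
```

```bash
python3 -m crank '[[0.001,0,0,0,0,0,0],[0.001,0,0,0,0,0,0]]'; python3 st.py
python3 -m crank '[[0.001,0,0,0,0,0,0],[0.001,0,0,0,0,0,0]]'; python3 st.py
```

```text
t: 12.5
eef_pos: [0.6237, 0.0032, 0.2353]
ee_rot: [-2.907, 1.569, 0.086]
force: [1.3, 5.8, 7.4]
width: 0.0293
e [-0.0583 -0.036 ] r 0.1181 th 0.0231 z 0.2353 w 0.0293 F [1.3 5.8 7.4] M [ 1.95 -0.27  0.35]
t: 12.75
eef_pos: [0.6239, 0.0032, 0.235]
ee_rot: [-2.949, 1.568, 0.044]
force: [-0.9, 5.2, 10.8]
width: 0.0293
e [-0.0581 -0.036 ] r 0.1181 th 0.022 z 0.235 w 0.0293 F [-0.9  5.2 10.8] M [1.97 0.09 0.32]
```

The pin rests on the block, so it stalled at about 9 mm with Fz rising. I'll slide it inward under light pressure and watch for the drop.

```bash
for i in 1 2 3 4 5; do python3 -m crank '[[0,0.0003,-0.0008,0.007,0,0,0],[0,0.0005,-0.0015,0.013,0,0,0]]' >/dev/null; python3 st.py; done
```

```text
e [-0.057  -0.0364] r 0.118 th 0.0122 z 0.2334 w 0.0293 F [3.8 6.  3.4] M [ 2.16 -0.83  0.42]
e [-0.0556 -0.0367] r 0.1181 th 0.0001 z 0.2331 w 0.029 F [2.5 6.4 2.5] M [ 2.41 -0.84  0.38]
e [-0.0545 -0.0371] r 0.1181 th -0.0098 z 0.233 w 0.0294 F [0.2 8.9 4.1] M [ 3.14 -0.03  0.48]
e [-0.0543 -0.0375] r 0.1178 th -0.0129 z 0.2329 w 0.0289 F [-4.4 11.1  6.6] M [4.17 1.75 0.36]
e [-0.054  -0.0378] r 0.1175 th -0.0155 z 0.2327 w 0.0292 F [-9.8 14.3  9.2] M [5.11 3.46 0.28]
```

It dropped at e x ≈ −0.056, and the inner slot wall is felt from −0.0543. I'll back off 2.5 mm, relieve y and push down.

```bash
python3 -m crank '[[0,-0.003,0.0025,0,0,0,0],[0,-0.003,0.004,0,0,0,0],[0.002,-0.003,0.004,0,0,0,0],[0.004,-0.003,0.004,0,0,0,0],[0.004,-0.003,0.004,0,0,0,0]]'; python3 st.py
```

```text
t: 14.62
eef_pos: [0.6265, 0.0023, 0.2287]
ee_rot: [1.032, 1.569, -2.324]
force: [0.2, -6.3, 1.3]
width: 0.0295
e [-0.0554 -0.0366] r 0.1182 th -0.0012 z 0.2287 w 0.0295 F [ 0.2 -6.3  1.3] M [-2.02 -0.15  0.59]
```

It's entering the slot: 15 mm down with almost no force. Pushing on down.

```bash
python3 -m crank '[[0.003,0.0012,0,0,0,0,0],[0.006,0.0015,0,0,0,0,0],[0.009,0.0015,0,0,0,0,0],[0.012,0.0015,0,0,0,0,0],[0.012,0.0015,0,0,0,0,0]]'; python3 st.py
python3 -m crank '[[0.002,0,0,0,0,0,0],[0.005,0,0,0,0,0,0],[0.007,0,0,0,0,0,0],[0.007,0,0,0,0,0,0]]'; python3 st.py
```

```text
t: 15.25
eef_pos: [0.6264, 0.002, 0.2165]
ee_rot: [-0.629, 1.57, 2.299]
force: [1.7, 0.1, -0.9]
width: 0.0291
e [-0.0555 -0.0369] r 0.118 th -0.0016 z 0.2165 w 0.0291 F [ 1.7  0.1 -0.9] M [ 0.05 -0.77  0.52]
t: 15.75
eef_pos: [0.6266, 0.0019, 0.21]
ee_rot: [-2.376, 1.57, 0.552]
force: [2.1, 1.0, 2.8]
width: 0.0291
e [-0.0553 -0.037 ] r 0.1179 th -0.0037 z 0.21 w 0.0291 F [2.1 1.  2.8] M [ 0.6  -0.75  0.44]
```

```bash
python3 -m crank '[[0.001,0,0,0,0,0,0],[0.002,0,0,0,0,0,0],[0.002,0,0,0,0,0,0]]'; python3 st.py
python3 - <<'E'
from station import *
import cv2,numpy as np
g=grab_frame("side")
cv2.imwrite("pics/a7.png",cv2.resize(g["pixels"][120:240,200:360],None,fx=5,fy=5,interpolation=cv2.INTER_CUBIC)[:,:,::-1])
E
```

```text
t: 16.12
eef_pos: [0.627, 0.0018, 0.2099]
ee_rot: [-2.871, 1.568, 0.057]
force: [-0.9, 2.5, 10.5]
width: 0.0293
e [-0.0548 -0.0371] r 0.118 th -0.0074 z 0.2099 w 0.0293 F [-0.9  2.5 10.5] M [0.94 0.48 0.34]
```

View pics/a7.png

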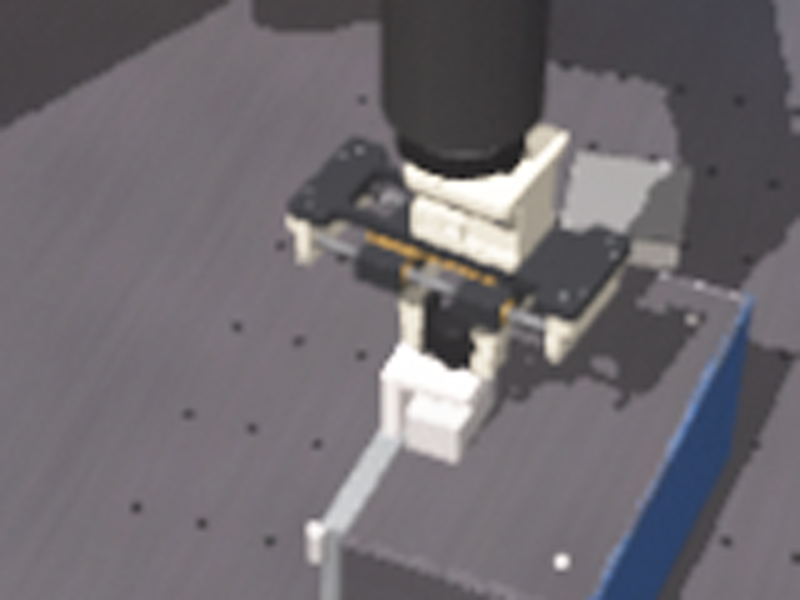

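The pin has hit its lower stop after 34 mm (z 0.2099, Fz 10.5 N), and the knob sits just above the tab at (450,350). Release and retreat.

```bash
python3 -m crank '[[-0.0015,0,0,0,0,0,0],[-0.0015,0,0,0,0,0,0.9],[-0.0015,0,0,0,0,0,0.9],[-0.0015,0,0,0,0,0,0.9],[-0.0015,0,0,0,0,0,0.9],[-0.0015,0,0,0,0,0,0.9],[-0.0015,0,0,0,0,0,0.9],[-0.0015,0,0,0,0,0,0.9]]'
python3 st.py
```

```text
t: 17.18
eef_pos: [0.6264, 0.0017, 0.2096]
ee_rot: [-2.719, 1.571, 0.209]
force: [-0.8, 0.7, -0.5]
width: 0.0787
e [-0.0554 -0.0372] r 0.1177 th -0.0031 z 0.2096 w 0.0787 F [-0.8  0.7 -0.5] M [ 0.04 -0.09  0.  ]
```

```bash
python3 -m crank '[[-0.03,0,0,0,0,0,0.9],[-0.08,0,0,0,0,0,0.9],[-0.14,0,0,0,0,0,0.9],[-0.15,-0.06,0.02,0,0,0,0.9],[-0.15,-0.12,0.02,0,0,0,0.9],[-0.15,-0.18,0.02,0,0,0,0.9],[-0.15,-0.24,0.02,0,0,0,0.9],[-0.15,-0.24,0.02,0,0,0,0.9],[-0.15,-0.24,0.02,0,0,0,0.9]]'
python3 - <<'E'
from station import *
import cv2,numpy as np
f=grab_frame("top");g=grab_frame("side")
a=np.hstack([cv2.resize(f["pixels"][130:270,170:300],None,fx=3,fy=3),cv2.resize(g["pixels"][140:280,225:355],None,fx=3,fy=3)])
cv2.imwrite("pics/a8.png",a[:,:,::-1])
cv2.imwrite("pics/top8.png",f["pixels"][:,:,::-1])
E
python3 st.py
```

```text
t: 18.3
eef_pos: [0.6577, 0.2407, 0.3591]
ee_rot: [1.027, 1.57, -2.327]
force: [-0.0, -0.7, 0.2]
width: 0.0787
e [-0.0496  0.2026] r 0.3548 th 0.1752 z 0.36 w 0.0792 F [-0.3 -0.3  0. ] M [ 0.04 -0.07  0.04]
```

View pics/a8.png

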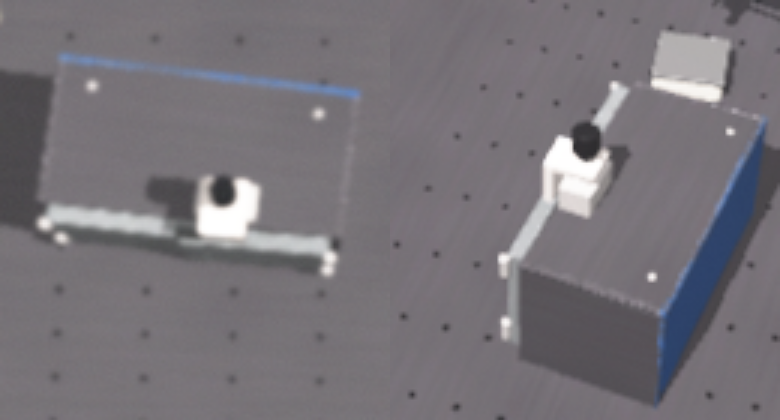

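View pics/top8.png

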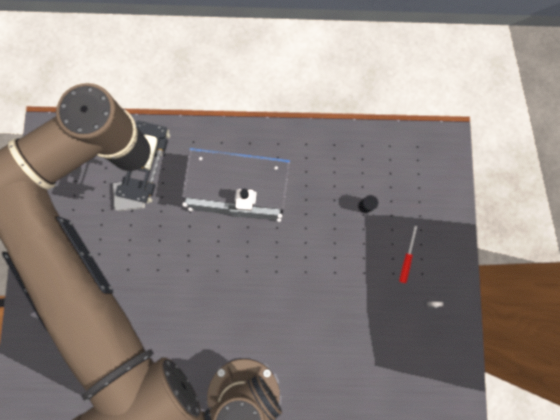

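Both leaves lie in one line along the front. In a8 they run from (45,215) to (330,245), with the knob low on the tab at (222,190) in the top view and (585,140) in the side view. The bystanders haven't moved and the gripper is clear, so I'm handing in.

```bash
python3 -c "
from station import *
print(job_done())"
```

```text
the job is handed in; nothing more can be done
None
```

The enclosure is closed and locked, and I handed the job in at about 18 s of the 64 s; `job_done` gives no verdict.

1. **Rebated leaf:** I pushed it shut with closed fingers until it met its hard stop at about 20 N.
2. **Flanged leaf and pin:** I gripped the knob and swung the leaf shut over the rebated one. Then I slid the pin under light pressure until it dropped into the slot. That was at an estimated enclosure x of about −55.5 mm, good to a few mm. I pushed it down 34 mm to its end stop (10.5 N) and let go.

**Last checks:**
- **Doors:** The final pictures, taken about a second after release, show both leaves in line along the front, with the knob low on its tab.
- **Robot:** The gripper is clear, at about 36 cm height, with near-zero force.
- **Bystanders:** In the pictures the lens case, wafer box and driver are where they started.
- **Small mismatches:** The hinge radius came out about 1–2 mm larger than stated, and the two cameras differed by up to about 5 mm on the enclosure's position. This caused sideways forces of up to about 14 N during the search, which I relieved. The leaf angles and pin travel could not be read directly, so they are inferred from the pictures, tool position and forces.

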